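# Issue one over-cap for the bare pump bottle

### The job

One of the two bottles standing in front of the cap dispenser, the one whose pump nozzle shows, still lacks its black over-cap. Press the dispenser's red plunger all the way down once so that a single over-cap comes out of the mouth, let the plunger come back up, then gently nudge that cap along the bench until it stands beside the bare bottle, no farther from it than the cap's own width. Only push with the fingers: do not grip or lift the cap, keep it upright, and leave the bottles, the glue stick and the scissors where they are.

Things in the scene. Friction and masses are not known exactly. Their poses are not given: they have to be found in the camera images.
- dispenser: Over-cap dispenser, fixed to the bench: an open magazine of four upright steel rods (38 mm square, under a 56 mm square black top frame, top 131 mm up) on a 62 x 62 mm black collar and two cheeks; behind it a grey housing (x +35 to +125, y +-30, height 108 mm); 2 mm base sheet (x -40 to +130, y +-48 mm). Origin on the bench, on the magazine's axis; -x points out of the mouth. Place and yaw vary.
- plunger_top (a point): Middle of the top of the red plunger knob (42 mm across, top 179 mm above the bench when up), on the housing, 80 mm behind the magazine's axis. Press it straight down; no other part of the dispenser stands higher than the knob, even when it is down.
- plunger (a joint): How far the plunger is pressed down, 0 to 0.028 m (0 = up, 0.028 = hard stop). A spring brings it back up: about 2 N starts it, about 5 N holds it fully down, more when pressed fast. It is geared 3 to 1 to a flat pusher that drives the lowest cap out; the next cap drops down when the plunger is back up.
- cap_1: The lowest black over-cap in the magazine at the start, the one that comes out: a plain cup, open end up, 36 mm across and 36 mm high, about 18 g. Origin at the centre of its underside, z up.
- cap_2: The second over-cap in the stack, same shape; it must stay in the magazine. Origin at the centre of its underside.
- cap_3: The top over-cap in the stack, same shape; it must stay in the magazine. Origin at the centre of its underside.
- pump_bottle: The bare bottle: dark pump bottle, 50 mm across, 160 mm high, with the black pump nozzle showing, loose, about 0.26 kg. It stands 150 to 195 mm to the left or to the right of where the cap comes out. Origin at the centre of its underside (the round body's axis is 2 mm from it).
- capped_bottle: The finished bottle on the other side of the mouth, with its black over-cap on: 50 mm across, 177 mm high, loose. Origin at the centre of its underside.
- shears: Scissors with red handles lying flat, 187 mm long, 13 mm thick, loose, to the left of the work, near the bench's front edge. Origin under their middle.
- cap_out (a point): Point on the bench where the centre of the ejected cap comes to stand after a slow full press: 80 mm straight out of the mouth from the dispenser's origin, on the bare bench beyond the base sheet. A fast press throws the cap a little farther.
- glue: Blue glue stick standing upright, 28 mm across, 98 mm high, loose, to the left and behind the dispenser. Origin at the centre of its underside.
Things that resemble listed ones, but are neither listed nor needed, are in the scene too. What is shaped like the pump_bottle but blue or orange is not meant.

How it is judged:
By the outcome, as a careful person would: the job done as asked, in the order asked, and still so for the second after the job is handed in, with the robot touching nothing.
It also fails if it takes over 48 s, if anything falls off the work surface, if the arm or the gripper's body presses on something with over 40 N, if the wrist force passes 120 N, or if a joint passes its speed limit or range.

### The arm

A 7-joint arm with a two-finger parallel gripper is mounted at the origin on a cart in front of the work surface, level with it; the furniture and walls round the work are solid. World frame = base frame: x ahead of the robot, y to its left, z up, the work surface at z = 0. Lengths are in m, angles in rad, forces in N, time in s.
With the tool pointing down it reaches from about 0.35 to 0.9 m from the base axis. Payload 19.9 kg.
Tool frame: the origin (TCP) lies between the finger pads; the fingertips stand 11 mm ahead of it and the grasp point (between the pads) lies 8 mm behind it; z points along the fingers, y is the direction in which the jaws open and shut (so a half turn about z gives the same grasp; the last joint's range is limited). The gripper opens to 85 mm and grips with 20 to 120 N. Pads are 22 mm wide; open, the fingers measure 114 mm over their backs; the gripper's body (76 mm by 85 mm) begins 54 mm behind the grasp point. The pads swing forward as they close: fully open they stand 13 mm farther back than shut.
Start: joints at [-1.327, 0.417, -0.01, 1.614, 0.005, 1.111, -0.053], TCP at [0.176, 0.6, 0.242] pointing down, gripper open.
Joint ranges: [-2.81, 2.81], [-0.39, 2.02], [-1.27, 1.25], [0.06, 2.57], [-1.19, 4.33], [0.19, 2], [-2.82, 2.82]. Speed limits (rad/s): [1.89, 1.89, 2.39, 2.39, 3.01, 3.01, 3.01].

### API

Orientations are given as [roll, pitch, yaw] about the fixed x, y, z axes, in that order (R = Rz(yaw) Ry(pitch) Rx(roll)).
In Python, from cell import env gives the robot as it stands. The module is installed in compiled form; this text tells all that it offers.
- The arm moves only by the tool drive_tool, never from a script. Its argument "targets" is a list that holds one entry, the list of rows, each a list of 7 numbers: the shift along the world's x, y, z in cm, then the turn, a rotation vector about the world's x, y, z in degrees, then the opening, from 0 (shut) to 1 (fully open). A call has 1 to 20 rows; each row shifts and turns the pose as measured when the row begins; what a row does not reach is not made up. A row lasts 1/10 s, in which the tool goes at most 50 mm and 8.59 degrees, less where a joint would pass 70% of its speed; a pose out of reach is approached as far as the arm can. A call with a gripper value outside its range is refused whole. The fingers move at their own pace and stop on an object; the grip force is fixed at half the most. Time passes only in rows, so rows that do not move let the fingers close. It gives the time, the measured TCP pose, the force and the opening at its end, in the units of the state.
- env.sense(): the state, without advancing time (a new reading comes with each control period).
- env.get_image(name): name is "scene" or "top"; returns (picture, depth): 400x640x3 uint8, red, green, blue; 400x640 float32, m along the optical axis (not along the pixel's ray), 0 where there is no reading.
- env.camera_params(name): a dict with "K" (3x3 intrinsics, pixels), "rvec" (rotation vector, rad) and "tvec" (3), from world to camera coordinates, as OpenCV has them. Camera axes: x right, y down, z forward; pixel columns grow to the right and rows downward; lengths in m; the calibration is good to about 2 mm. A picture is of the moment at which its call begins. camera_params takes no time and is no camera call.
- env.job_done(): hands the job in, once; it reports no verdict.
The state is a dict: "time_s": time; "q": joint angles; "dq": joint speeds; "tau": joint torques, N m; "tcp_pos": TCP position; "tcp_rot": TCP orientation; "contact_force": force on the tool from outside, world axes, zero at the start; "ft_torque": the same for the moment, N m; "gripper_width": opening from 0.0 (shut) to 1.0 (fully open).
Only numpy, scipy, OpenCV 4.12 (cv2) and the standard library are available. Lean on these libraries where they do the work, as an engineer would, in place of code of your own. Each camera call takes 0.05 s, during which the arm holds its last target.

## Working session

There is one attempt and no reset: what is moved stays moved. The work goes in short steps, Python scripts to look and compute and a tool call to move; the robot and the scene stay as the last step left them, time stands still between calls to the robot, and variables do not carry over. Pictures are saved under pics/ and viewed, and the job is handed in when it is done.

Besides the shell and the picture viewer there is one more tool, called after ">>>" in YAML: its name, and indented under it one key for each argument. drive_tool: Moves the arm, as the interface text tells. Its arguments: {"type":"object","properties":{"targets":{"type":"array","items":{"type":"array","items":{"type":"array","items":{"type":"number"}}}}},"required":["targets"]}

```bash
mkdir -p pics
cat > h.py <<'E'
import numpy as np,cv2
from cell import env
def cam(n):
    p=env.camera_params(n);R,_=cv2.Rodrigues(np.array(p["rvec"],float));return np.array(p["K"]),R,np.array(p["tvec"],float).ravel()
def ray(n,u,v,z):
    K,R,t=cam(n);d=R.T@np.linalg.solve(K,[u,v,1.]);c=-R.T@t;return c+d*(z-c[2])/d[2]
def cloud(n,D):
    K,R,t=cam(n);v,u=np.mgrid[:400,:640];P=np.stack([(u-K[0,2])/K[0,0]*D,(v-K[1,2])/K[1,1]*D,D],-1)
    return (P-t)@R
def snap(tag,names=("top","scene")):
    o={}
    for n in names:
        a,D=env.get_image(n);cv2.imwrite(f"pics/{tag}_{n}.png",a[:,:,::-1]);np.save(f"pics/{tag}_{n}.npy",D);o[n]=(a,D)
    return o
E
python3 - <<'E'
from h import *
snap("a");s=env.sense();print({k:np.round(s[k],3) for k in("time_s","tcp_pos","tcp_rot","contact_force","gripper_width")})
for n in("top","scene"):
    K,R,t=cam(n);print(n,-R.T@t,R[2])
E
```

```text
{'time_s': np.float64(0.1), 'tcp_pos': array([0.176, 0.6  , 0.242]), 'tcp_rot': array([-3.14 ,  0.   ,  2.857]), 'contact_force': array([0.767, 0.081, 0.914]), 'gripper_width': np.float64(1.003)}
top [0.28988578 0.36060223 1.16236021] [ 0.22882283 -0.13442204 -0.96414254]
scene [-0.33959892 -0.3085705   0.74999458] [ 0.74063589  0.42294199 -0.52209057]
```

View pics/a_top.png

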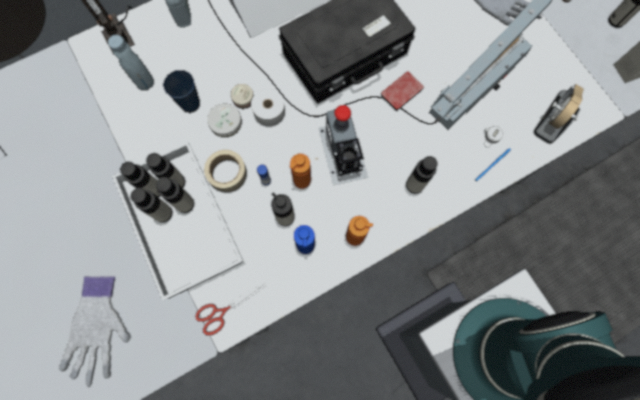

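View pics/a_scene.png

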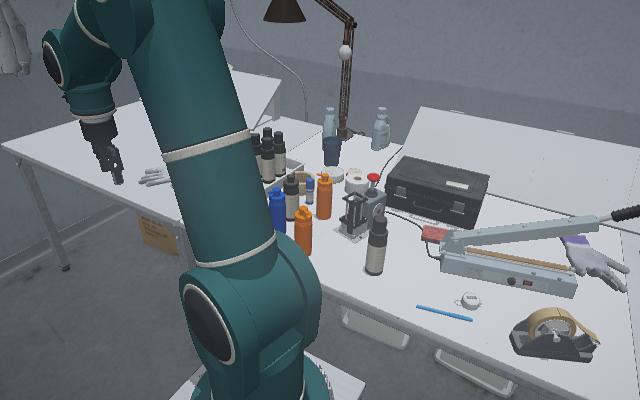

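Run:
```python
from h import *
def proj(n,p):
    K,R,t=cam(n);q=K@(R@np.array(p)+t);return q[:2]/q[2]
for n in("top","scene"):
    for p in([0.176,.6,.242],[0,0,0],[.5,0,0],[.5,.3,0]): print(n,p,proj(n,p).round(0))
D=np.load("pics/a_top.npy");a=cv2.imread("pics/a_top.png");P=cloud("top",D)
for u,v in [(342,112),(345,157),(282,208),(278,200),(304,238),(358,230),(300,168),(425,170),(264,171),(430,165),(348,175)]: print(u,v,P[v,u].round(3))
c=a[80:290,180:460];cv2.imwrite("pics/a_crop.png",cv2.resize(c,None,fx=2.8,fy=2.8,interpolation=2))
c=cv2.imread("pics/a_scene.png")[150:290,240:420];cv2.imwrite("pics/a_crops.png",cv2.resize(c,None,fx=4,fy=4,interpolation=2))
```

```text
top [0.176, 0.6, 0.242] [234. 448.]
top [0, 0, 0] [508. 355.]
top [0.5, 0, 0] [397. 182.]
top [0.5, 0.3, 0] [298. 238.]
scene [0.176, 0.6, 0.242] [113. 177.]
scene [0, 0, 0] [260. 402.]
scene [0.5, 0, 0] [366. 260.]
scene [0.5, 0.3, 0] [281. 227.]
342 112 [0.677 0.076 0.181]
345 157 [0.592 0.115 0.132]
282 208 [0.554 0.307 0.139]
278 200 [0.57  0.307 0.159]
304 238 [0.464 0.298 0.16 ]
358 230 [0.423 0.181 0.139]
300 168 [0.617 0.224 0.142]
425 170 [ 0.463 -0.019  0.17 ]
264 171 [0.668 0.298 0.099]
430 165 [ 0.466 -0.032  0.178]
348 175 [0.582 0.103 0.002]
```

View pics/a_crop.png

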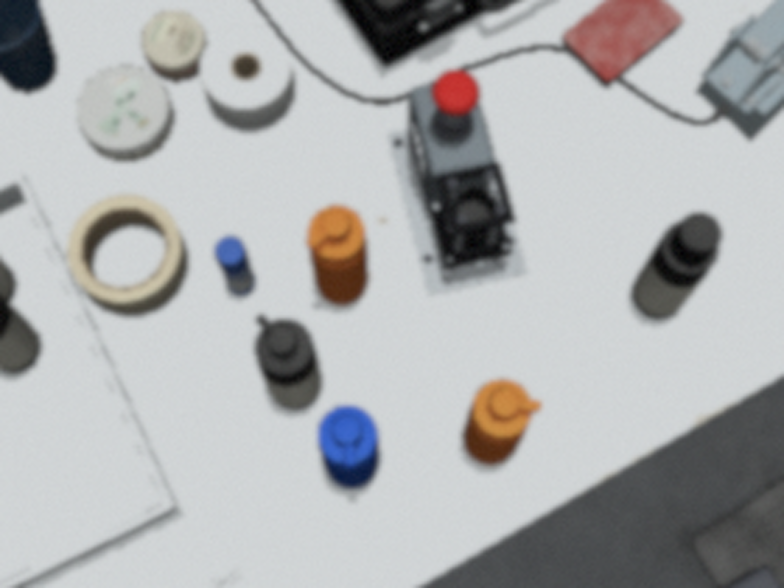

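View pics/a_crops.png

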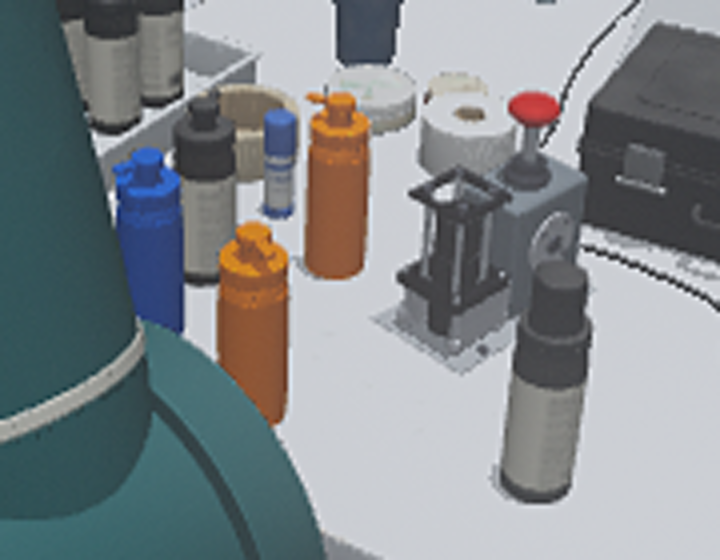

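Run:
```python
from h import *
D=np.load("pics/a_top.npy");a=cv2.imread("pics/a_top.png");P=cloud("top",D)
hsv=cv2.cvtColor(a,cv2.COLOR_BGR2HSV)
v,u=np.mgrid[:400,:640]
def box(m,u0,v0,u1,v1): return m&(u>=u0)&(u<=u1)&(v>=v0)&(v<=v1)
red=((hsv[...,0]<8)|(hsv[...,0]>172))&(hsv[...,1]>150)
m=box(red,325,98,360,125);z=P[...,2]
mt=m&(z>.172);print("knob",m.sum(),mt.sum(),P[mt].mean(0).round(4),ray("top",u[m].mean(),v[m].mean(),.176).round(4))
# frame top
m=box((z>.122)&(z<.14),318,120,375,185);print("frame",m.sum(),cv2.minAreaRect(P[m][:,:2].astype(np.float32)))
# housing top
m=box((z>.1)&(z<.114),318,105,375,185);print("hous",m.sum(),cv2.minAreaRect(P[m][:,:2].astype(np.float32)))
def bot(n,u0,v0,u1,v1):
    m=box(z>.03,u0,v0,u1,v1);Q=P[m]
    for lo,hi in((.03,.11),(.11,.135),(.135,.15),(.15,.185)):
        q=Q[(Q[:,2]>lo)&(Q[:,2]<hi)]
        if len(q)>5:
            c,r=cv2.minEnclosingCircle(q[:,:2].astype(np.float32));print(n,lo,len(q),np.round(c,3),round(r,3),q[:,:2].mean(0).round(3))
bot("pump",262,185,296,228);bot("blue",288,222,322,256);bot("orF",340,208,378,248);bot("orN",285,148,316,190);bot("cap",405,148,440,196);bot("glue",255,160,272,188)
b=z[100:200,315:380]
base=box((z<.01),318,110,372,185)
```

```text
knob 177 174 [0.6741 0.0778 0.1834] [0.6767 0.0757 0.176 ]
frame 348 ((0.6298342347145081, 0.08937571942806244), (0.05631406232714653, 0.11412715166807175), 73.84027099609375)
hous 509 ((0.6559142470359802, 0.08171039819717407), (0.06044187396764755, 0.13822044432163239), 73.88591766357422)
pump 0.03 158 [0.582 0.283] 0.055 [0.546 0.308]
pump 0.11 70 [0.565 0.305] 0.025 [0.55  0.307]
pump 0.135 219 [0.543 0.3  ] 0.046 [0.561 0.305]
pump 0.15 128 [0.573 0.308] 0.021 [0.569 0.306]
blue 0.03 107 [0.495 0.297] 0.046 [0.458 0.302]
blue 0.11 50 [0.475 0.295] 0.025 [0.46  0.299]
blue 0.135 222 [0.475 0.295] 0.024 [0.475 0.295]
blue 0.15 131 [0.468 0.299] 0.02 [0.47  0.297]
orF 0.03 132 [0.429 0.178] 0.025 [0.419 0.19 ]
orF 0.11 52 [0.431 0.176] 0.025 [0.422 0.189]
orF 0.135 229 [0.431 0.175] 0.024 [0.43  0.178]
orF 0.15 132 [0.427 0.167] 0.021 [0.428 0.171]
orN 0.03 197 [0.629 0.22 ] 0.025 [0.613 0.226]
orN 0.11 80 [0.63 0.22] 0.025 [0.615 0.226]
orN 0.135 188 [0.631 0.219] 0.025 [0.627 0.218]
orN 0.15 123 [0.628 0.227] 0.02 [0.629 0.223]
cap 0.03 230 [ 0.47 -0.03] 0.025 [ 0.464 -0.016]
cap 0.11 87 [ 0.472 -0.033] 0.025 [ 0.465 -0.018]
cap 0.135 130 [ 0.472 -0.033] 0.025 [ 0.467 -0.025]
cap 0.15 240 [ 0.471 -0.034] 0.019 [ 0.47 -0.03]
glue 0.03 178 [0.676 0.302] 0.014 [0.672 0.303]
```

>>> drive_tool:
  targets:
    - [[2.5, -2.6, 0.2, 0, 0, -4.3, 0], [2.5, -2.6, 0.2, 0, 0, -4.3, 0], [2.5, -2.6, 0.2, 0, 0, -4.3, 0], [2.5, -2.6, 0.2, 0, 0, -4.3, 0], [2.5, -2.6, 0.2, 0, 0, -4.3, 0], [2.5, -2.6, 0.2, 0, 0, -4.3, 0], [2.5, -2.6, 0.2, 0, 0, -4.3, 0], [2.5, -2.6, 0.2, 0, 0, -4.3, 0], [2.5, -2.6, 0.2, 0, 0, -4.3, 0], [2.5, -2.6, 0.2, 0, 0, -4.3, 0], [2.5, -2.6, 0, 0, 0, -4.3, 0], [2.5, -2.6, 0, 0, 0, -4.3, 0], [2.5, -2.6, 0, 0, 0, -4.3, 0], [2.5, -2.6, 0, 0, 0, -4.3, 0], [2.5, -2.6, 0, 0, 0, -4.3, 0], [2.5, -2.6, 0, 0, 0, -4.3, 0], [2.5, -2.6, 0, 0, 0, -4.3, 0], [2.5, -2.6, 0, 0, 0, -4.3, 0], [2.5, -2.6, 0, 0, 0, -4.3, 0], [2.5, -2.6, 0, 0, 0, -4.3, 0]]

```text
time_s: 2.1
tcp_pos: [0.6852, 0.0582, 0.2575]
tcp_rot: [-3.132, -0.001, 1.306]
contact_force: [-1.0, 0.4, -0.4]
gripper_width: -0.002
```

>>> drive_tool:
  targets:
    - [[-0.3, 0.6, -1, 0, 0, 0.8, 0], [-0.3, 0.6, -1, 0, 0, 0.8, 0], [-0.3, 0.6, -1, 0, 0, 0.8, 0], [0, 0, -1, 0, 0, 0, 0], [0, 0, -0.5, 0, 0, 0, 0], [0, 0, 0, 0, 0, 0, 0]]

```text
time_s: 2.7
tcp_pos: [0.6758, 0.0743, 0.2073]
tcp_rot: [-3.13, 0.002, 1.346]
contact_force: [-1.3, -0.5, -0.2]
gripper_width: -0.001
```

Run:
```python
from h import *
s=env.sense();print(s["tcp_pos"],s["tcp_rot"],s["contact_force"])
o=snap("b")
c=o["top"][0][80:290,180:460,::-1];cv2.imwrite("pics/b_crop.png",cv2.resize(c,None,fx=2.8,fy=2.8,interpolation=2))
c=o["scene"][0][90:290,280:480,::-1];cv2.imwrite("pics/b_crops.png",cv2.resize(c,None,fx=3,fy=3,interpolation=2))
```

```text
[0.67580311 0.07429906 0.20731336] [-3.12979420e+00  1.53082731e-03  1.34554523e+00] [-1.30896122 -0.5130814  -0.21042855]
```

View pics/b_crop.png

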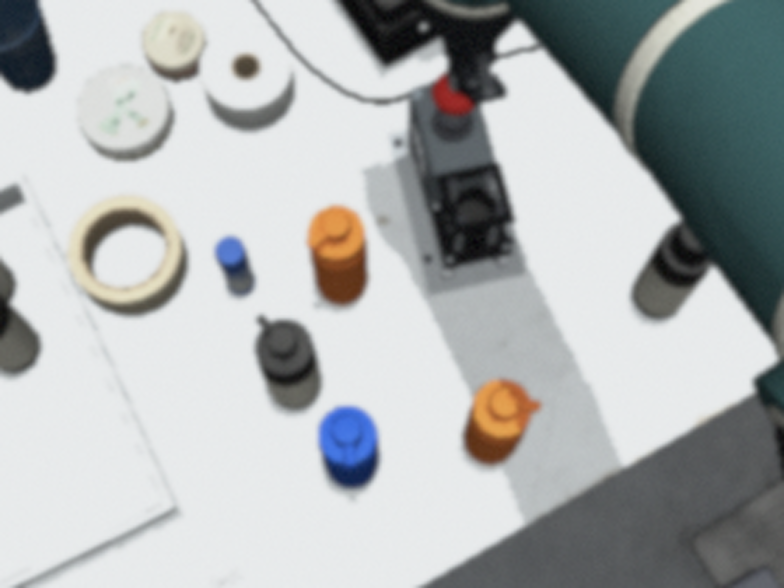

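View pics/b_crops.png

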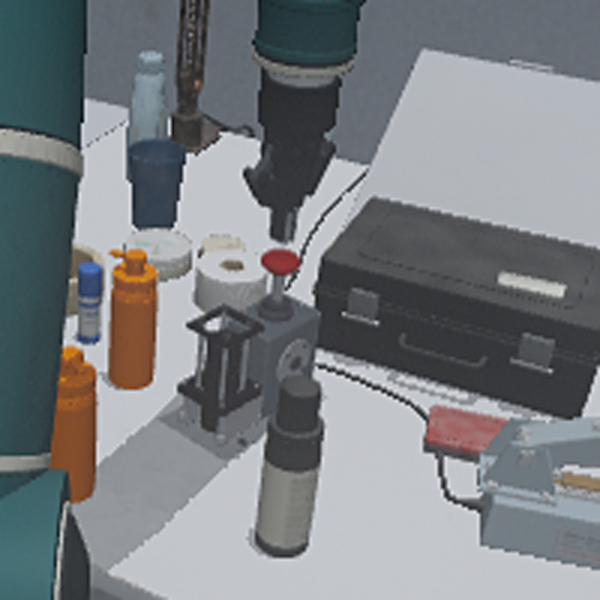

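The shut fingers stand above the red knob (top crop about (455,95)). Now pressing slowly.

>>> drive_tool:
  targets:
    - [[0, 0.1, -0.6, 0, 0, 0, 0], [0, 0.1, -0.6, 0, 0, 0, 0], [0, 0, -0.3, 0, 0, 0, 0], [0, 0, -0.2, 0, 0, 0, 0], [0, 0, -0.2, 0, 0, 0, 0], [0, 0, -0.2, 0, 0, 0, 0], [0, 0, -0.2, 0, 0, 0, 0], [0, 0, -0.2, 0, 0, 0, 0], [0, 0, -0.2, 0, 0, 0, 0], [0, 0, -0.2, 0, 0, 0, 0], [0, 0, -0.2, 0, 0, 0, 0], [0, 0, -0.2, 0, 0, 0, 0], [0, 0, -0.2, 0, 0, 0, 0], [0, 0, -0.2, 0, 0, 0, 0]]

```text
time_s: 4.2
tcp_pos: [0.677, 0.0759, 0.1708]
tcp_rot: [-3.133, -0.0, 1.345]
contact_force: [-2.4, -0.1, 5.5]
gripper_width: -0.001
```

>>> drive_tool:
  targets:
    - [[0, 0, -0.2, 0, 0, 0, 0], [0, 0, -0.2, 0, 0, 0, 0], [0, 0, -0.2, 0, 0, 0, 0], [0, 0, -0.2, 0, 0, 0, 0], [0, 0, -0.2, 0, 0, 0, 0], [0, 0, -0.2, 0, 0, 0, 0]]

```text
time_s: 4.8
tcp_pos: [0.6777, 0.0758, 0.1612]
tcp_rot: [-3.135, -0.002, 1.345]
contact_force: [-21.2, 0.4, 41.2]
gripper_width: -0.001
```

Hard stop reached (force jumped to 41 N at fingertip z 0.150). Retracting.

>>> drive_tool:
  targets:
    - [[0, 0, 0.5, 0, 0, 0, 0], [0, 0, 0.8, 0, 0, 0, 0], [0, 0, 1, 0, 0, 0, 0], [0, 0, 1.5, 0, 0, 0, 0], [0, 0, 2, 0, 0, 0, 0], [0, 0, 2, 0, 0, 0, 0], [0, 0, 1, 0, 0, 0, 0.25], [0, 0, 0, 0, 0, 0, 0.25], [0, 0, 0, 0, 0, 0, 0.25]]

```text
time_s: 5.7
tcp_pos: [0.6777, 0.0754, 0.2552]
tcp_rot: [-3.136, -0.002, 1.344]
contact_force: [0.9, 0.2, -0.4]
gripper_width: 0.25
```

```bash
cat > capf.py <<'E'
from h import *
import sys
def look(tag):
    s=env.sense();print(s["time_s"],s["tcp_pos"].round(4) if hasattr(s["tcp_pos"],"round") else s["tcp_pos"],np.round(s["tcp_rot"],3),np.round(s["contact_force"],1),s["gripper_width"])
    o=snap(tag)
    cv2.imwrite(f"pics/{tag}_crop.png",cv2.resize(o["top"][0][80:290,180:460,::-1],None,fx=2.8,fy=2.8,interpolation=2))
    cv2.imwrite(f"pics/{tag}_crops.png",cv2.resize(o["scene"][0][130:290,240:440,::-1],None,fx=4,fy=3.75,interpolation=2)[:600])
    return o
E
python3 - <<'E'
from capf import *
look("c")
E
```

```text
5.7 [0.6777 0.0754 0.2552] [-3.136e+00 -2.000e-03  1.344e+00] [ 0.9  0.2 -0.4] 0.24999258127361107
```

View pics/c_crop.png

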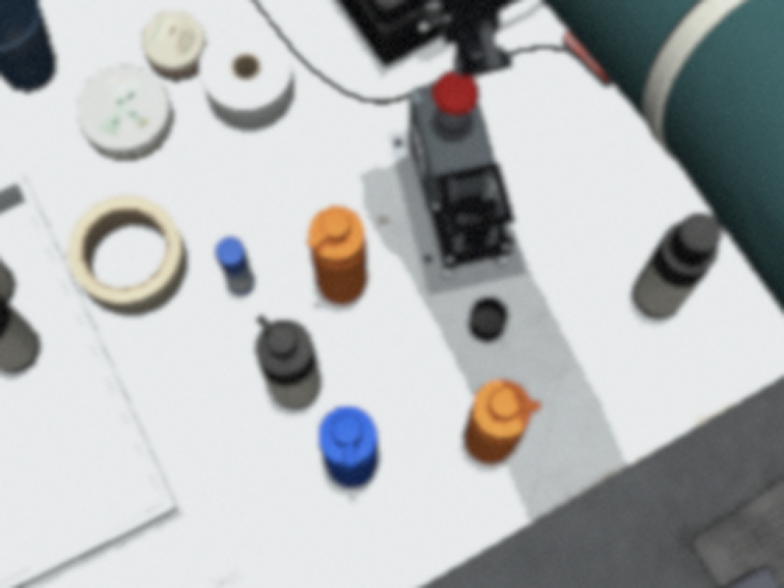

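View pics/c_crops.png

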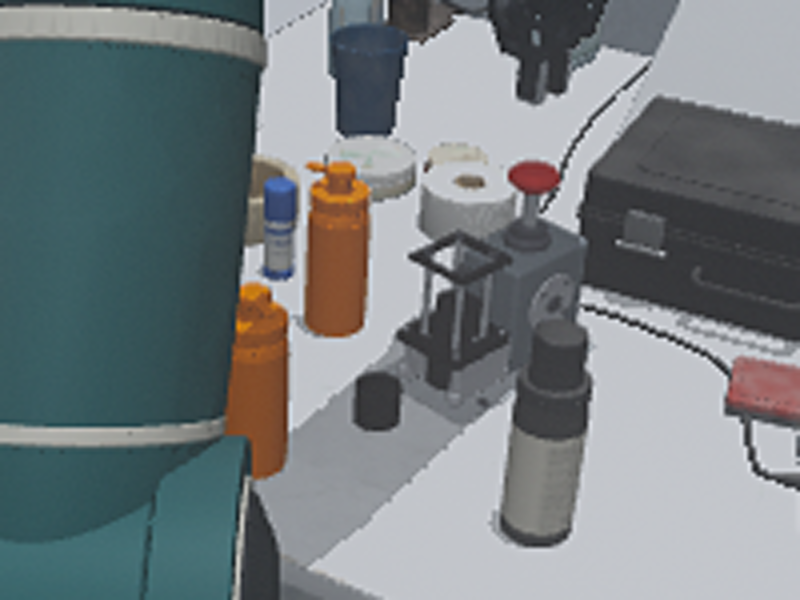

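Cap out at about (488,319) in the top crop, plunger back up. Measuring the cap.

Run:
```python
from h import *
D=np.load("pics/c_top.npy");a=cv2.imread("pics/c_top.png");P=cloud("top",D)
g=a.max(2);v,u=np.mgrid[:400,:640]
m=(g<75)&(u>340)&(u<368)&(v>180)&(v<207)&(P[...,2]<.06)
n,l,st,ce=cv2.connectedComponentsWithStats(m.astype(np.uint8));k=1+st[1:,4].argmax();m=l==k
q=P[m];t=q[q[:,2]>.028];print(st[k],len(t))
c,r=cv2.minEnclosingCircle(t[:,:2].astype(np.float32));print(c,r,q[:,2].max())
print("centroid at z.02",ray("top",*ce[k],.022), )
c=np.array(c);b=np.array([.565,.305]);d=b-c;print(np.linalg.norm(d),d/np.linalg.norm(d))
```

```text
[348 187  13  15 138] 17
(0.5258004665374756, 0.12179629504680634) 0.017718886956572533 0.038947830135534746
centroid at z.02 [0.52601279 0.12046835 0.022     ]
0.18735047619970546 [0.20923103 0.97786624]
```

>>> drive_tool:
  targets:
    - [[-2, -0.1, 0, 0.95, -1.9, 0, 0.25], [-2, -0.1, 0, 0.95, -1.9, 0, 0.25], [-2, -0.1, 0, 0.95, -1.9, 0, 0.25], [-2, -0.2, 0, 0.95, -1.9, 0, 0.25], [-2, -0.2, 0, 0.95, -1.9, 0, 0.25], [-2, -0.2, 0, 0.95, -1.9, 0, 0.25], [-2, -0.2, 0, 0, 0, 0, 0.25], [-2, -0.2, 0, 0, 0, 0, 0.25], [0, 0, 0, 0, 0, 0, 0.25], [0, 0, 0, 0, 0, 0, 0.25]]

```text
time_s: 6.8
tcp_pos: [0.5077, 0.0619, 0.2455]
tcp_rot: [2.978, -0.142, 1.357]
contact_force: [0.2, 0.2, -0.1]
gripper_width: 0.249
```

>>> drive_tool:
  targets:
    - [[0.2, 0, -2.5, 0, 0, 0, 0.25], [0.2, 0, -2.5, 0, 0, 0, 0.25], [0, 0, -2.5, 0, 0, 0, 0.25], [0, 0, -2.5, 0, 0, 0, 0.25], [0, 0, -2.5, 0, 0, 0, 0.25], [0, 0, -2.5, 0, 0, 0, 0.25], [0, 0, -1, 0, 0, 0, 0.25], [0, 0, 0, 0, 0, 0, 0.25]]

```text
time_s: 7.6
tcp_pos: [0.5154, 0.0616, 0.0774]
tcp_rot: [2.977, -0.139, 1.357]
contact_force: [0.3, -1.0, 1.3]
gripper_width: 0.251
```

Run:
```python
from capf import *
look("d")
```

```text
7.6 [0.5154 0.0616 0.0774] [ 2.977 -0.139  1.357] [ 0.3 -1.   1.3] 0.2505651709702848
```

View pics/d_crop.png

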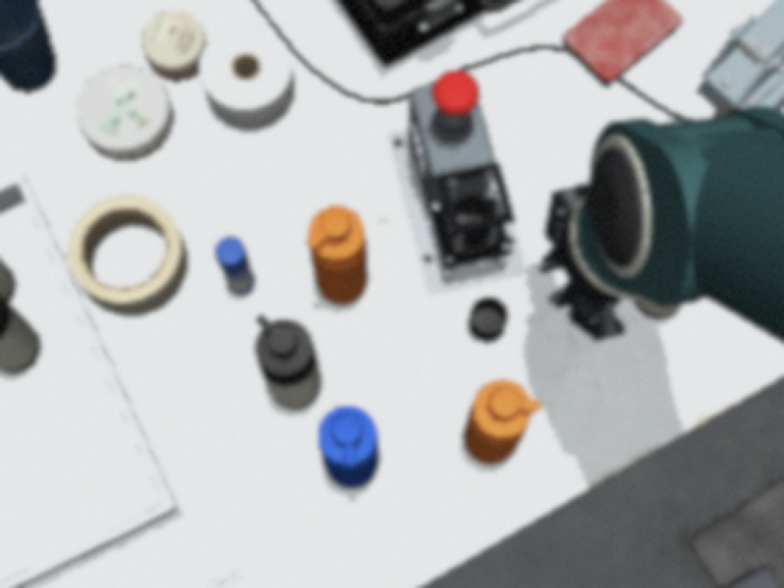

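View pics/d_crops.png

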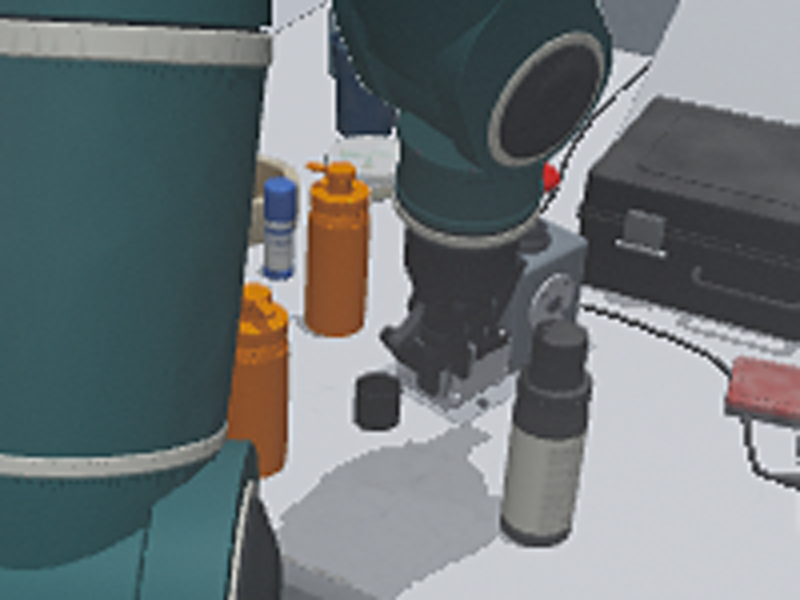

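Run:
```python
from h import *
D=np.load("pics/d_top.npy");P=cloud("top",D).reshape(-1,3)
D2=np.load("pics/d_scene.npy");P2=cloud("scene",D2).reshape(-1,3)
Q=np.vstack([P,P2])
t=np.array([.5154,.0616]);p=np.array([.21,.978]);l=np.array([.978,-.21])
r=Q[:,:2]-t;a=r@p;b=r@l
sel=(np.abs(a)<.055)&(np.abs(b)<.13)
for z0 in np.arange(.06,.3,.02):
    s=sel&(Q[:,2]>z0)&(Q[:,2]<z0+.02)&~((b>.045)&(a>.02))
    # gripper only: exclude dispenser & bottle
    s&=~((a<-.03)&(b<0)&(a<-.05))
    if s.sum()>3: print(round(z0,2),s.sum(),"lat",np.percentile(b[s],[0,2,98,100]).round(3),"push",np.percentile(a[s],[0,98]).round(3))
# dispenser frame lateral
r=np.load("pics/c_top.npy");C=cloud("top",r).reshape(-1,3);rr=C[:,:2]-t
s=(C[:,2]>.1)&(C[:,2]<.14)&(np.hypot(*(C[:,:2]-[.6,.0975]).T)<.05)
print("disp lat min",np.percentile((rr@l)[s],[0,2]),"push",np.percentile((rr@p)[s],[0,2,98]))
```

```text
0.06 57 lat [-0.026 -0.026  0.129  0.129] push [-0.012  0.02 ]
0.08 94 lat [-0.029 -0.027  0.116  0.126] push [-0.015  0.019]
0.1 166 lat [-0.057 -0.052  0.089  0.126] push [-0.02   0.016]
0.12 199 lat [-0.073 -0.067  0.037  0.041] push [-0.026  0.009]
0.14 316 lat [-0.079 -0.078  0.042  0.046] push [-0.031  0.008]
0.16 236 lat [-0.066 -0.063  0.048  0.049] push [-0.033  0.   ]
0.18 108 lat [-0.059 -0.059  0.017  0.03 ] push [-0.05   0.011]
0.2 208 lat [-0.062 -0.061  0.001  0.005] push [-0.05  0.02]
0.22 116 lat [-0.064 -0.064 -0.009 -0.002] push [-0.05   0.018]
0.24 133 lat [-0.079 -0.079 -0.035 -0.026] push [-0.05   0.022]
0.26 272 lat [-0.081 -0.08  -0.     0.007] push [-0.05   0.022]
0.28 177 lat [-0.084 -0.083 -0.008 -0.003] push [-0.05   0.017]
disp lat min [0.04837941 0.05009322] push [0.0240755  0.02570152 0.08110824]
```

Run:
```python
from h import *
from scipy.spatial.transform import Rotation as Ro
s=env.sense();print(np.round(s["q"],3))
R0=Ro.from_euler("xyz",s["tcp_rot"])
p=np.array([.21,.978,0]);p/=np.linalg.norm(p);l=np.array([p[1],-p[0],0])
z=np.tan(np.radians(8))*l+np.tan(np.radians(7))*p-[0,0,1];z/=np.linalg.norm(z)
for sg in(1,-1):
    y=sg*p;y=y-z*(y@z);y/=np.linalg.norm(y);x=np.cross(y,z)
    Rt=Ro.from_matrix(np.stack([x,y,z],1));print(sg,np.degrees((Rt*R0.inv()).as_rotvec()).round(1))
# shut-gripper extents from b: TCP .6758,.0743,.2073 yaw 1.3455
Q=np.vstack([cloud(n,np.load(f"pics/b_{n}.npy")).reshape(-1,3) for n in("top","scene")])
r=Q-[.6758,.0743,.2073];b=r[:,:2]@l[:2];a=r[:,:2]@p[:2]
for z0 in np.arange(-.02,.2,.02):
    k=(r[:,2]>z0)&(r[:,2]<z0+.02)&(np.abs(a)<.06)&(np.abs(b)<.1)
    if k.sum(): print(round(z0,2),k.sum(),b[k].min().round(3),b[k].max().round(3),a[k].min().round(3),a[k].max().round(3))
```

```text
[-0.465  0.412  0.385  2.153 -0.537  0.454  0.118]
1 [-16.5  -7.2  89.5]
-1 [ 15.1   9.8 -86.9]
-0.02 25 -0.014 0.007 -0.012 0.011
0.0 73 -0.016 0.014 -0.014 0.011
0.02 67 -0.032 0.027 -0.016 0.014
0.04 187 -0.048 0.048 -0.019 0.017
0.06 222 -0.063 0.06 -0.018 0.018
0.08 312 -0.062 0.057 -0.021 0.02
0.1 148 -0.043 0.013 -0.036 0.022
0.12 347 -0.039 0.017 -0.039 0.038
0.14 331 -0.039 0.023 -0.038 0.037
0.16 171 -0.046 0.027 -0.049 0.047
0.18 476 -0.048 0.024 -0.049 0.048
```

>>> drive_tool:
  targets:
    - [[0, 0, 2.5, 0, 0, 0, 0], [0, 0, 2.5, 0, 0, 0, 0], [0, 0, 2.5, 0, 0, 0, 0], [0, 0, 2.5, 1.4, 0.9, -8, 0], [0, 0, 0, 1.4, 0.9, -8, 0], [0, 0, 0, 1.4, 0.9, -8, 0], [0, 0, 0, 1.4, 0.9, -8, 0], [0, 0, 0, 1.4, 0.9, -8, 0], [0, 0, 0, 1.4, 0.9, -8, 0], [0, 0, 0, 1.4, 0.9, -8, 0], [0, 0, 0, 1.4, 0.9, -8, 0], [0, 0, 0, 1.4, 0.9, -8, 0], [0, 0, 0, 1.4, 0.9, -8, 0], [0, 0, 0, 1.4, 0.9, -8, 0], [0, 0, 0, 0, 0, 0, 0], [0, 0, 0, 0, 0, 0, 0]]

```text
time_s: 9.3
tcp_pos: [0.5223, 0.0631, 0.2051]
tcp_rot: [-3.005, -0.153, -0.296]
contact_force: [0.0, -0.1, 0.4]
gripper_width: -0.002
```

```bash
cat > st.py <<'E'
from h import *
from scipy.spatial.transform import Rotation as Ro
s=env.sense();R0=Ro.from_euler("xyz",s["tcp_rot"]);M=R0.as_matrix()
cap=np.array([.526,.121]);p=np.array([.21,.978]);p/=np.linalg.norm(p);l=np.array([p[1],-p[0]])
r=np.array(s["tcp_pos"])[:2]-cap;tip=r+.011*M[:2,2]
print("t",s["time_s"],"tcp",np.round(s["tcp_pos"],4),"y",M[:,1].round(3),"z",M[:,2].round(3),"F",np.round(s["contact_force"],1))
print("tcp rel cap along,lat",(r@p).round(4),(r@l).round(4),"tip",(tip@p).round(4),(tip@l).round(4))
P=np.array([*p,0]);L=np.array([*l,0])
z=np.tan(np.radians(8))*L+np.tan(np.radians(7))*P-[0,0,1];z/=np.linalg.norm(z)
y=-P;y=y-z*(y@z);y/=np.linalg.norm(y);x=np.cross(y,z)
print("rot err",np.degrees((Ro.from_matrix(np.stack([x,y,z],1))*R0.inv()).as_rotvec()).round(1),"q",np.round(s["q"],2))
E
python3 st.py
```

```text
t 9.3 tcp [0.5223 0.0631 0.2051] y [-0.269 -0.954 -0.135] z [ 0.184  0.087 -0.979] F [ 0.  -0.1  0.4]
tcp rel cap along,lat -0.0574 0.0086 tip -0.0561 0.0103
rot err [-0.7  1.   4.7] q [-0.93  0.27  0.91  2.06 -0.42  0.76 -1.63]
```

>>> drive_tool:
  targets:
    - [[-0.4, 0.1, -1, 0, 0, 2.4, 0], [-0.4, 0.1, -2, 0, 0, 2.3, 0], [0, 0, -2.5, 0, 0, 0, 0], [0, 0, -2.5, 0, 0, 0, 0], [0, 0, -2.5, 0, 0, 0, 0], [0, 0, -2.5, 0, 0, 0, 0], [0, 0, -2, 0, 0, 0, 0], [0, 0, -0.5, 0, 0, 0, 0], [0, 0, 0, 0, 0, 0, 0], [0, 0, 0, 0, 0, 0, 0]]

```text
time_s: 10.3
tcp_pos: [0.5166, 0.0664, 0.051]
tcp_rot: [-3.001, -0.165, -0.173]
contact_force: [0.9, -0.2, -0.4]
gripper_width: 0.001
```

```bash
python3 st.py
```

```text
t 10.3 tcp [0.5166 0.0664 0.051 ] y [-0.147 -0.979 -0.138] z [ 0.185  0.11  -0.977] F [ 0.9 -0.2 -0.4]
tcp rel cap along,lat -0.0553 0.0023 tip -0.0537 0.004
rot err [-0.8  1.7 -2.4] q [-0.6   0.51  0.55  2.16 -0.84  0.47 -1.12]
```

>>> drive_tool:
  targets:
    - [[-0.3, -0.1, -1, 0, 0, -1.5, 0], [0, 0, -1, 0, 0, 0, 0], [0, 0, -0.5, 0, 0, 0, 0], [0, 0, 0, 0, 0, 0, 0], [0, 0, 0, 0, 0, 0, 0]]

```text
time_s: 10.8
tcp_pos: [0.5162, 0.0666, 0.0289]
tcp_rot: [-2.999, -0.171, -0.195]
contact_force: [-0.0, -0.1, -0.4]
gripper_width: -0.001
```

```bash
python3 st.py;python3 - <<'E'
from capf import *
look("e")
E
```

```text
t 10.8 tcp [0.5162 0.0666 0.0289] y [-0.167 -0.976 -0.14 ] z [ 0.193  0.107 -0.975] F [-0.  -0.1 -0.4]
tcp rel cap along,lat -0.0553 0.0019 tip -0.0537 0.0037
rot err [-0.9  2.  -1.2] q [-0.55  0.54  0.49  2.17 -0.91  0.41 -1.07]
10.8 [0.5162 0.0666 0.0289] [-2.999 -0.171 -0.195] [-0.  -0.1 -0.4] -0.0006986963568099875
```

View pics/e_crop.png

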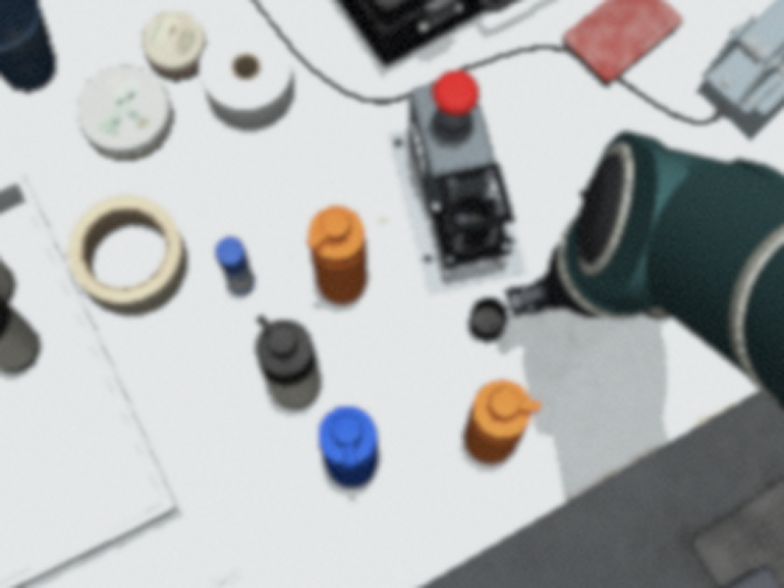

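View pics/e_crops.png

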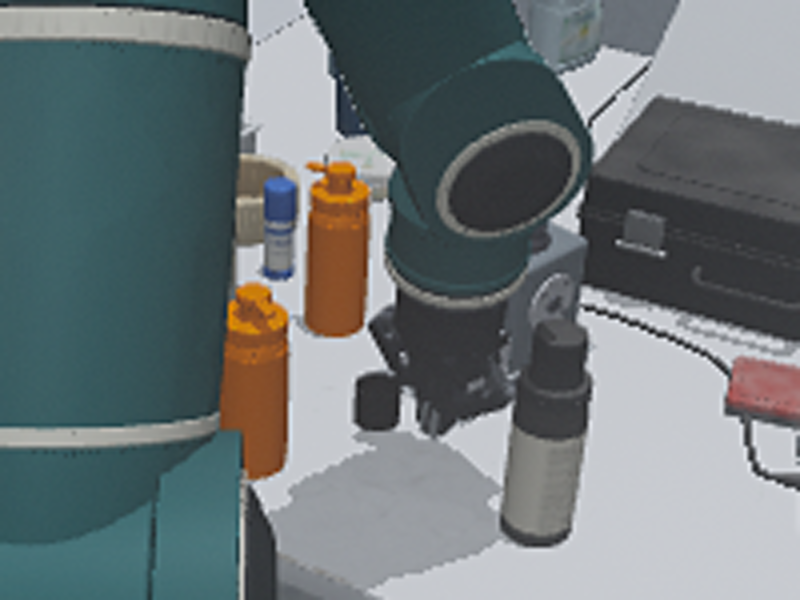

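>>> drive_tool:
  targets:
    - [[-0.2, 0, -0.5, 0, 0, -1, 0], [0.1, 0.5, 0, 0, 0, 0, 0], [0.1, 0.5, 0, 0, 0, 0, 0], [0.08, 0.4, 0, 0, 0, 0, 0], [0.08, 0.4, 0, 0, 0, 0, 0], [0.08, 0.4, 0, 0, 0, 0, 0], [0.08, 0.4, 0, 0, 0, 0, 0], [0.08, 0.4, 0, 0, 0, 0, 0], [0.08, 0.4, 0, 0, 0, 0, 0], [0.08, 0.4, 0, 0, 0, 0, 0]]

```text
time_s: 11.9
tcp_pos: [0.5225, 0.1083, 0.024]
tcp_rot: [-2.998, -0.172, -0.213]
contact_force: [0.1, 0.3, -0.3]
gripper_width: -0.001
```

```bash
python3 st.py;python3 - <<'E'
from capf import *
look("f")
E
```

```text
t 11.9 tcp [0.5225 0.1083 0.024 ] y [-0.185 -0.973 -0.141] z [ 0.195  0.104 -0.975] F [ 0.1  0.3 -0.3]
tcp rel cap along,lat -0.0132 -0.0008 tip -0.0116 0.0011
rot err [-0.8  2.1 -0.1] q [-0.65  0.57  0.5   2.15 -0.91  0.41 -1.18]
11.9 [0.5225 0.1083 0.024 ] [-2.998 -0.172 -0.213] [ 0.1  0.3 -0.3] -0.0008697512921206356
```

View pics/f_crop.png

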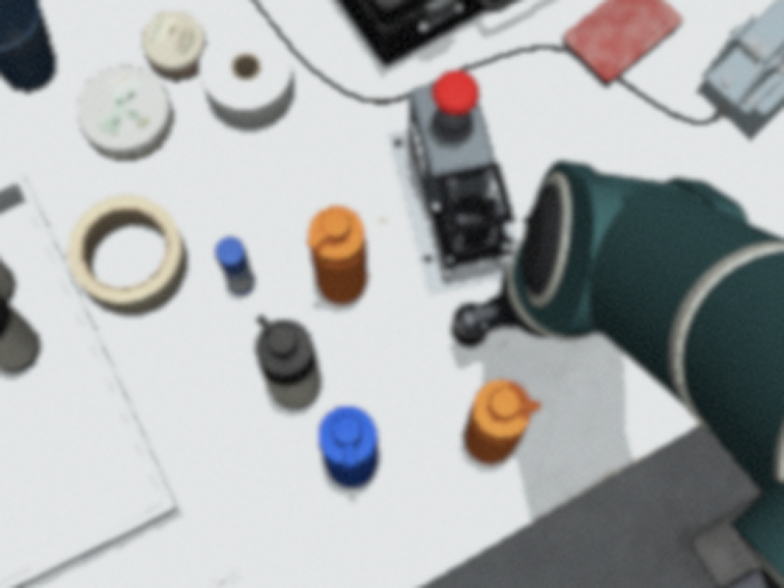

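View pics/f_crops.png

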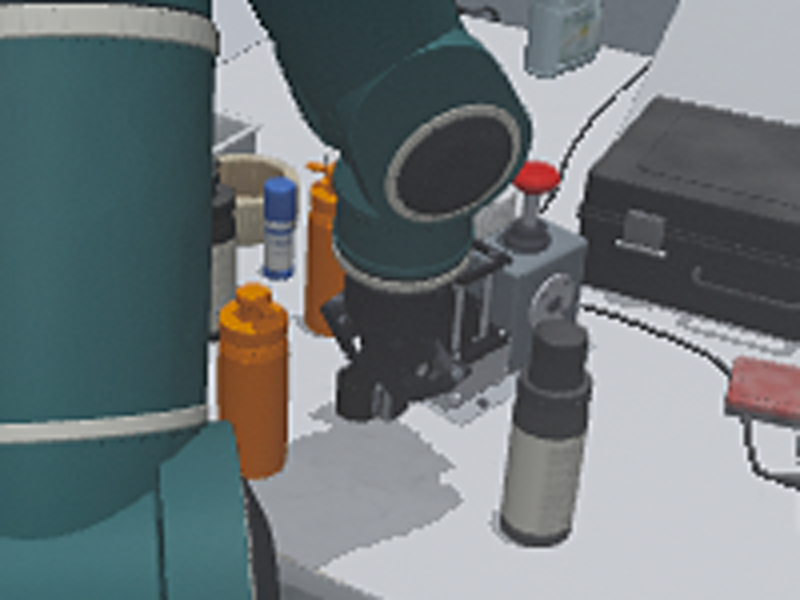

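Cap upright, in contact and moving (top crop (468,328)). Continue.

>>> drive_tool:
  targets:
    - [[0.09, 0.4, 0, 0, 0, 0, 0], [0.09, 0.4, 0, 0, 0, 0, 0], [0.09, 0.4, 0, 0, 0, 0, 0], [0.09, 0.4, 0, 0, 0, 0, 0], [0.09, 0.4, 0, 0, 0, 0, 0], [0.09, 0.4, 0, 0, 0, 0, 0], [0.09, 0.4, 0, 0, 0, 0, 0], [0.09, 0.4, 0, 0, 0, 0, 0], [0.09, 0.4, 0, 0, 0, 0, 0], [0.09, 0.4, 0, 0, 0, 0, 0], [0.09, 0.4, 0, 0, 0, 0, 0], [0.09, 0.4, 0, 0, 0, 0, 0]]

```text
time_s: 13.2
tcp_pos: [0.5342, 0.1602, 0.024]
tcp_rot: [-2.998, -0.172, -0.213]
contact_force: [-0.1, 0.4, -0.3]
gripper_width: -0.003
```

```bash
python3 st.py;python3 - <<'E'
from capf import *
look("g")
E
```

```text
t 13.2 tcp [0.5342 0.1602 0.024 ] y [-0.185 -0.973 -0.141] z [ 0.195  0.104 -0.975] F [-0.1  0.4 -0.3]
tcp rel cap along,lat 0.04 -0.0002 tip 0.0416 0.0016
rot err [-0.8  2.1 -0.1] q [-0.77  0.61  0.54  2.09 -0.89  0.43 -1.31]
13.2 [0.5342 0.1602 0.024 ] [-2.998 -0.172 -0.213] [-0.1  0.4 -0.3] -0.003057204365137845
```

View pics/g_crop.png

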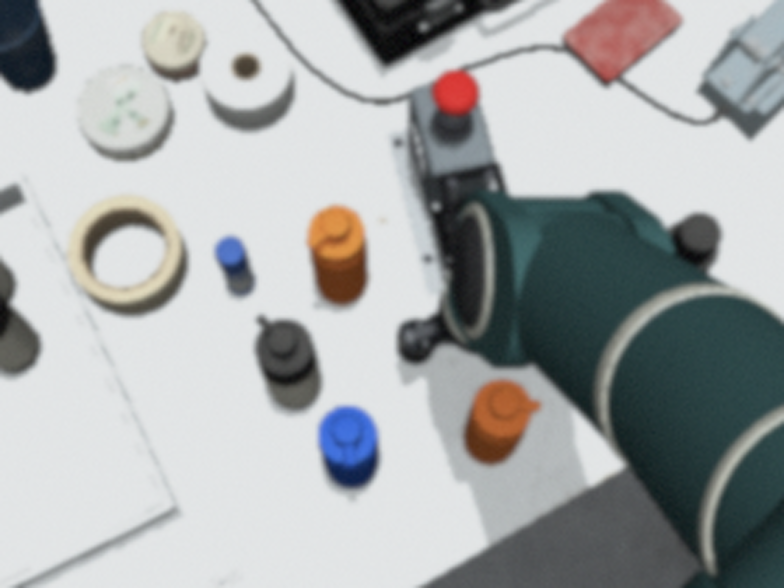

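View pics/g_crops.png

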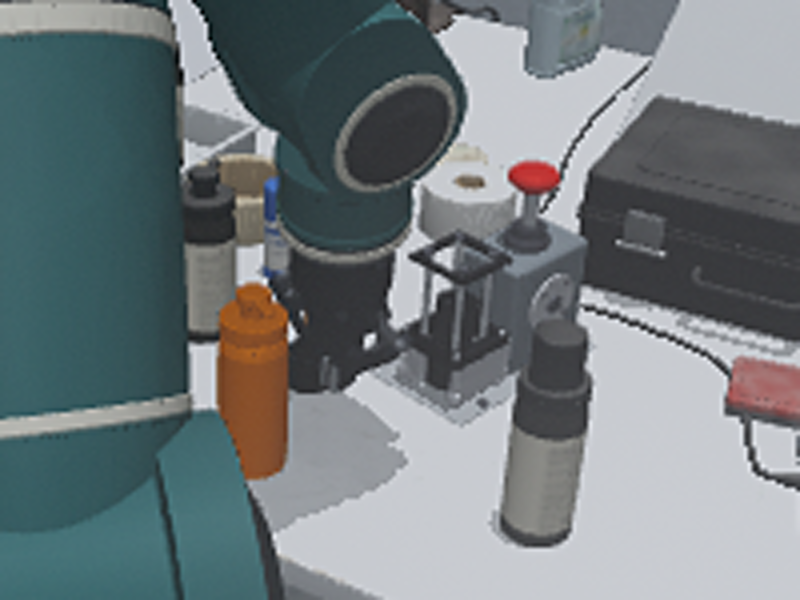

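>>> drive_tool:
  targets:
    - [[0.09, 0.4, 0, 0.6, -0.1, 0, 0], [0.09, 0.4, 0, 0.6, -0.1, 0, 0], [0.09, 0.4, 0, 0.6, -0.1, 0, 0], [0.09, 0.4, 0, 0.6, -0.1, 0, 0], [0.09, 0.4, 0, 0.6, -0.1, 0, 0], [0.09, 0.4, 0, 0.6, -0.1, 0, 0], [0.09, 0.4, 0, 0.6, -0.1, 0, 0], [0.09, 0.4, 0, 0.6, -0.1, 0, 0], [0.07, 0.3, 0, 0, 0, 0, 0], [0.05, 0.2, 0, 0, 0, 0, 0], [0, 0, 0, 0, 0, 0, 0]]

```text
time_s: 14.4
tcp_pos: [0.5434, 0.2002, 0.024]
tcp_rot: [-2.904, -0.167, -0.229]
contact_force: [0.5, -0.9, 0.3]
gripper_width: -0.006
```

```bash
python3 st.py;python3 - <<'E'
from capf import *
o=look("h");P=cloud("top",o["top"][1]);g=o["top"][0].max(2);z=P[...,2]
m=(g<80)&(z>.026)&(z<.045)&(np.hypot(P[...,0]-.548,P[...,1]-.235)<.04)
c,r=cv2.minEnclosingCircle(P[m][:,:2].astype(np.float32));print(m.sum(),c,r,np.hypot(c[0]-.565,c[1]-.305)-.043)
E
```

```text
t 14.4 tcp [0.5434 0.2002 0.024 ] y [-0.183 -0.955 -0.232] z [ 0.21   0.192 -0.958] F [ 0.5 -0.9  0.3]
tcp rel cap along,lat 0.0811 0.0004 tip 0.0836 0.0022
rot err [-6.1  2.9  0. ] q [-0.7   0.6   0.43  2.07 -1.    0.41 -1.24]
14.4 [0.5434 0.2002 0.024 ] [-2.904 -0.167 -0.229] [ 0.5 -0.9  0.3] -0.005571020404928946
11 (0.5365325808525085, 0.22546307742595673) 0.01798943057656288 0.04147790246844624
```

View pics/h_crop.png

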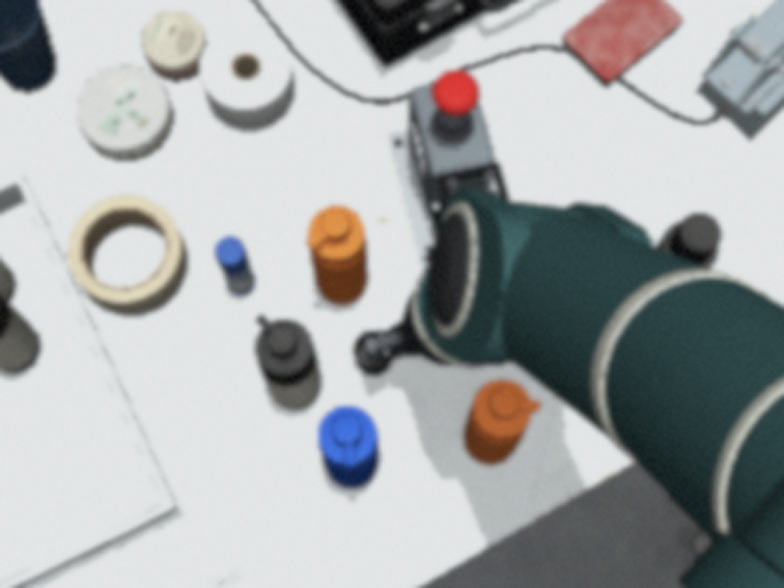

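View pics/h_crops.png

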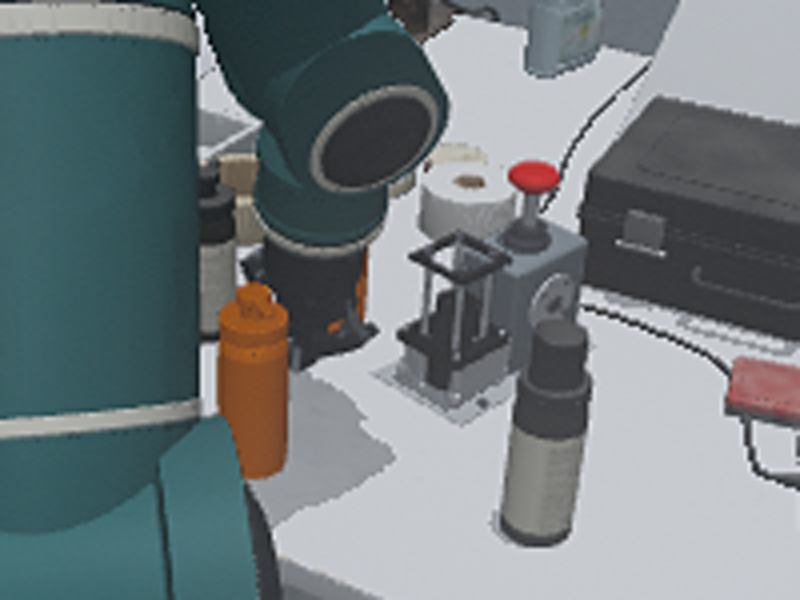

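Run:
```python
from h import *
a=cv2.imread("pics/h_top.png");cv2.imwrite("pics/h_z.png",cv2.resize(a[180:235,260:350],None,fx=8,fy=8,interpolation=2))
a=cv2.imread("pics/g_top.png");
for u,v in((314,206.5),(308,207),(314,215)): print(ray("top",u,v,.036),ray("top",u,v,0))
```

```text
[0.54372116 0.22871853 0.036     ] [0.55183408 0.22450334 0.        ]
[0.55010431 0.2425768  0.036     ] [0.55842125 0.23880454 0.        ]
[0.5244728  0.23960783 0.036     ] [0.53197052 0.23574069 0.        ]
```

View pics/h_z.png

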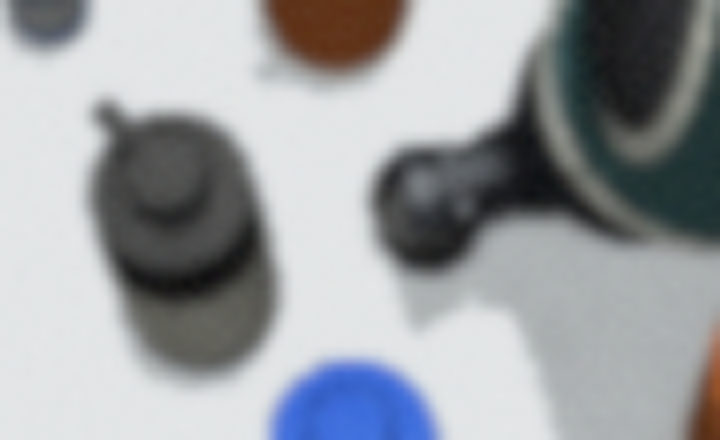

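>>> drive_tool:
  targets:
    - [[0.09, 0.4, 0, 0, 0, 0, 0], [0.09, 0.4, 0, 0, 0, 0, 0], [0.09, 0.4, 0, 0, 0, 0, 0], [0.07, 0.3, 0, 0, 0, 0, 0], [0.03, 0.15, 0, 0, 0, 0, 0], [0, 0, 0, 0, 0, 0, 0]]

```text
time_s: 15.1
tcp_pos: [0.5472, 0.2183, 0.024]
tcp_rot: [-2.904, -0.167, -0.229]
contact_force: [-0.0, 0.2, 0.4]
gripper_width: 0.001
```

```bash
python3 st.py
```

```text
t 15.1 tcp [0.5472 0.2183 0.024 ] y [-0.182 -0.956 -0.232] z [ 0.21   0.192 -0.959] F [-0.   0.2  0.4]
tcp rel cap along,lat 0.0996 0.0003 tip 0.1021 0.0021
rot err [-6.1  2.9 -0. ] q [-0.74  0.62  0.44  2.05 -0.99  0.41 -1.29]
```

Back off the cap the way I came and look.

>>> drive_tool:
  targets:
    - [[-0.1, -0.5, 0, 0, 0, 0, 0], [-0.2, -1, 0, 0, 0, 0, 0], [-0.2, -1, 0, 0, 0, 0, 0], [-0.2, -1, 0, 0, 0, 0, 0], [-0.2, -1, 0, 0, 0, 0, 0], [0, 0, 2, 0, 0, 0, 0], [0, 0, 2.5, 0, 0, 0, 0], [0, 0, 2.5, 0, 0, 0, 0], [0, 0, 2.5, 0, 0, 0, 0], [0, 0, 2.5, 0, 0, 0, 0], [0, 0, 2.5, 0, 0, 0, 0], [0, 0, 2.5, 0, 0, 0, 0], [0, 0, 2.5, 0, 0, 0, 0], [-0.5, -2, 2, 0, 0, 0, 0], [-0.5, -2, 1, 0, 0, 0, 0], [-0.5, -2, 0, 0, 0, 0, 0], [0, 0, 0, 0, 0, 0, 0], [0, 0, 0, 0, 0, 0, 0]]

```text
time_s: 16.9
tcp_pos: [0.518, 0.0923, 0.2566]
tcp_rot: [-2.903, -0.162, -0.242]
contact_force: [-0.3, -0.2, 0.2]
gripper_width: -0.002
```

Run:
```python
from capf import *
o=look("i");P=cloud("top",o["top"][1]);g=o["top"][0].max(2);z=P[...,2]
def circ(m): 
    c,r=cv2.minEnclosingCircle(P[m][:,:2].astype(np.float32));return np.round(c,4),round(r,4),m.sum()
c=circ((g<90)&(z>.028)&(z<.042)&(np.hypot(P[...,0]-.553,P[...,1]-.248)<.035))
near=np.hypot(P[...,0]-.56,P[...,1]-.305)<.045
b=circ(near&(z>.11)&(z<.132));print(c,b,np.hypot(*(c[0]-b[0]))-.043)
v,u=np.mgrid[:400,:640];m=(g<90)&(u>295)&(u<330)&(v>190)&(v<225)&(z<.05)
n,l,st,ce=cv2.connectedComponentsWithStats(m.astype(np.uint8));k=1+st[1:,4].argmax();print(st[k],ray("top",*ce[k],.022))
z0=cloud("top",np.load("pics/a_top.npy"))
for n,x,y in(("pump",.565,.305),("capd",.472,-.033),("glue",.676,.302),("orN",.63,.22),("orF",.431,.176)):
    for Q in(z0,P):
        k=(np.hypot(Q[...,0]-x,Q[...,1]-y)<.04)&(Q[...,2]>.05);print(n,k.sum(),Q[k].mean(0).round(4))
```

```text
16.9 [0.518  0.0923 0.2566] [-2.903 -0.162 -0.242] [-0.3 -0.2  0.2] -0.002449910144731764
(array([0.554 , 0.2479]), 0.0175, np.int64(14)) (array([0.5637, 0.3055]), 0.0246, np.int64(50)) 0.015411043476383793
[301 201  11  14 128] [0.55432605 0.24597773 0.022     ]
pump 540 [0.558  0.3065 0.1281]
pump 538 [0.5581 0.3064 0.1285]
capd 638 [ 0.4671 -0.0236  0.133 ]
capd 1212 [ 0.4653 -0.0168  0.3669]
glue 151 [0.6723 0.3029 0.0873]
glue 153 [0.6722 0.3028 0.0872]
orN 545 [0.6218 0.2224 0.1246]
orN 544 [0.6218 0.2224 0.1247]
orF 515 [0.4266 0.1798 0.1308]
orF 512 [0.4268 0.1798 0.1315]
```

View pics/i_crop.png

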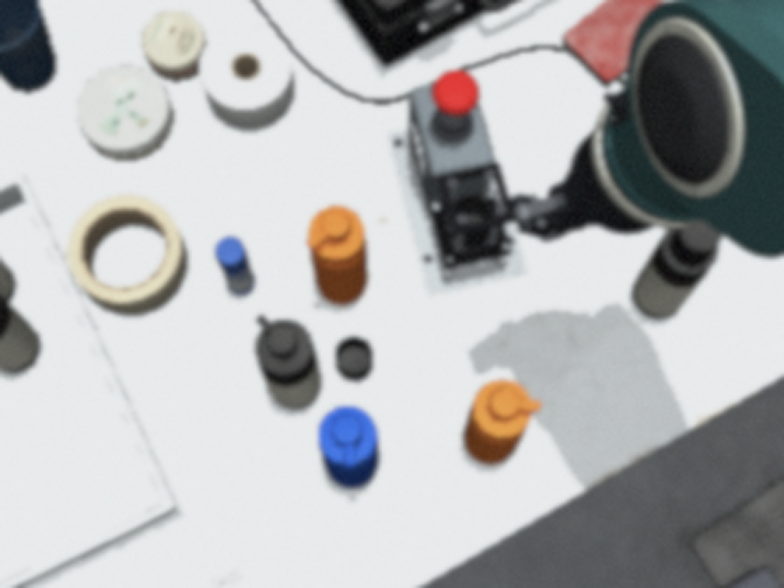

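View pics/i_scene.png

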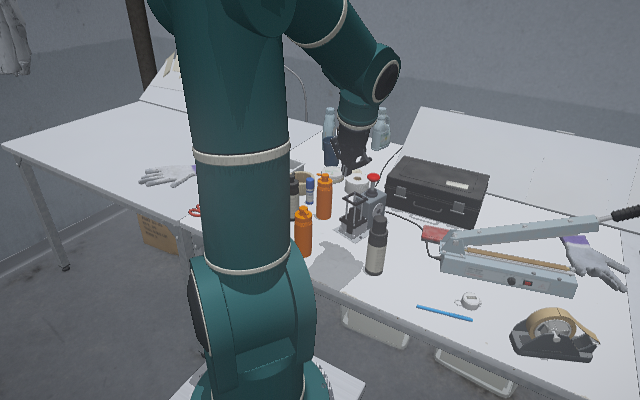

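The cap stands upright at (354,358) in the top crop, with the pump bottle next to it at (288,350) and a gap of about 15 mm. The arm is clear of everything, so I'm handing in.

```bash
python3 -c "
from cell import env
print(env.job_done())"
```

```text
the job is handed in; nothing more can be done
None
```

I pressed the red plunger once, slowly, down to its hard stop; the force rose to 41 N there. I then let it come back up, and a single cap came out. I pushed that cap along the bench with the shut fingers until it stood by the bare bottle, then lifted the arm clear and handed in at about 17 s.

**Last checks:**
- **Cap:** it stands upright at about (0.554, 0.247), roughly 15 mm from the bare bottle's side; the limit is 36 mm.
- **Left in place:** measured positions of the bare bottle, the glue stick and both orange bottles agree with the start to within about 1 mm. In the pictures the capped bottle stands where it was.
- **Dispenser:** the plunger is up. I did not check separately that the other two caps are still in the magazine.

**Disagreed or not measured:**
- My first plan, pushing with the jaws opened crosswise, left no clearance from the dispenser frame. I turned the gripper 90° before touching the cap.
- While the hand partly hid the cap, its position read up to about 12 mm differently from one estimate to the next. The final check, with the cap in clear view, settled it.
- In the last picture the arm spoiled the depth reading of the capped bottle, so that check is by eye only.
- I did not measure the scissors' final position; the arm never went near them after its first move overhead.

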